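Set out the ink bench for a colour match

TASK

Set out the ink bench for weighing up a match: stand the open steel pot in the middle of the scale's pan, the tall bottle midway between the scale and the roller cradle, and the ink tin on the bench on the scale's other side (the side away from the cradle), about 3 cm clear of the scale and in line with scale and cradle, with the small black-capped jar centred on top of the tin. Leave all four upright, and do not shift the cardboard reel, the cardboard core or the brass weight.

Things in the scene. Friction and masses are not known exactly. Their poses are not given: they have to be found in the camera images.
- scale: Bench scale, fixed. Grey plastic body 120 mm wide (y) and 132 mm deep (x from -70, the dark display strip facing the robot, to +60) with a flat steel pan on top, 112 wide (y) and 104 deep (x), its top 50 mm above the bench. Origin: on the bench under the middle of the pan; z up. It may be turned a few degrees.
- cradle: Roller cradle, fixed: green steel stand 120 x 120 mm with a black rubber ink roller (54 mm thick, 90 long) lying along its y axis, highest point 79 mm. Origin: on the bench under its centre; z up. It stands beside the scale, on either side of it, square to it and in line with it: the two centres are 260 mm apart along the y axis of both, which leaves a gap of 140 mm.
- pot: Open stainless steel mixing pot, upright straight-sided cylinder, 60 mm outside diameter, 70 high, wall 3, about 0.15 kg. Origin: centre of its underside; z up along its axis.
- tin: Closed metal ink tin with a paper label, upright cylinder, 64 mm diameter, 80 high, flat lid showing a dark grey disc 50 mm wide inside a bright rim (the three slightly larger plain-lidded stock tins by the far edge are fixed and not meant), about 0.45 kg. Origin: centre of its underside; z up along its axis.
- bottle: Tall white plastic bottle, the tallest loose thing: body 54 mm diameter up to 125 mm high, then a grey cap 40 mm diameter up to 150 mm; about 0.28 kg. Origin: centre of its underside; z up along its axis.
- jar: Small white plastic jar with a wide black cap, 45 mm high: body 42 mm diameter up to 28 mm, cap 46 mm diameter above; about 0.11 kg. Origin: centre of its underside; z up along its axis.
- reel: Bystander, leave alone: flat loose cardboard reel ring lying on the bench, 72 mm outside and 38 mm inside diameter, 24 high. Origin: centre of its underside.
- core: Bystander, leave alone: loose cardboard core tube standing on end, 44 mm outside diameter, 60 high. Origin: centre of its underside.
- weight: Bystander, leave alone: loose brass knob weight, 38 mm diameter, 52 high. Origin: centre of its underside.
There are look-alikes about, which are no part of the job. Leave any orange, pink or red look-alike of the tin alone.

How it is judged:
At the end, for the whole second after the job is handed in: Upright, at rest: pot on pan within 15 mm of its centre; bottle on bench within 16 mm of midway scale-cradle, 20 mm of their line; tin on bench on scale's side away from cradle, centres 104-142 mm apart (gap 12-50), within 20 mm of the line; jar on tin, within 12 mm of its centre (horizontal distance between pot and scale below 0.015 m and height (world z) of pot between 0.046 and 0.056 m and horizontal distance between tin and scale between 0.104 and 0.142 m and horizontal distance between tin and cradle above 0.35 m and x of tin in the frame of scale between -0.02 and 0.02 m and height (world z) of each of tin, bottle below 0.006 m and horizontal distance between bottle and scale below 0.146 m and horizontal distance between bottle and cradle below 0.146 m and x of bottle in the frame of scale between -0.02 and 0.02 m and horizontal distance between jar and tin below 0.012 m and z of jar in the frame of tin between 0.076 and 0.086 m and angle between each of pot, tin, bottle, jar's own z axis and vertical below 0.1 rad and linear speed of each of pot, tin, bottle, jar below 0.02 m/s); the robot touches nothing.
It fails at once if the reel is shifted more than 20 mm (distance of reel from where it was at the start of the episode above 0.02 m).
It fails at once if the core is shifted more than 20 mm (distance of core from where it was at the start of the episode above 0.02 m).
It fails at once if the weight is shifted more than 20 mm (distance of weight from where it was at the start of the episode above 0.02 m).
It also fails if it takes over 112 s, if anything falls off the work surface, if the arm or the gripper's body presses on something with over 40 N, if the wrist force passes 120 N, or if a joint passes its speed limit or range.

ROBOT

A 6-joint arm with a two-finger parallel gripper is mounted at the origin on the work surface. World frame = base frame: x ahead of the robot, y to its left, z up, the work surface at z = 0. Lengths are in m, angles in rad, forces in N, time in s.
With the tool pointing down it reaches from about 0.375 to 0.9 m from the base axis. Payload 3.1 kg.
Tool frame: the origin (TCP) lies between the finger pads; the fingertips stand robot.tip_extent ahead of it and the grasp point (between the pads) lies 3 mm ahead of it (robot.tip_extent is the distance from the TCP to the fingertips, in m); z points along the fingers, x is the direction in which the jaws open and shut, and the axes are right-handed (so a half turn about z gives the same grasp; the last joint's range is limited). The gripper opens to 87 mm and grips with 3 to 60 N. Pads are 19 mm wide; open, the fingers measure 117 mm over their backs; the gripper's body (75 mm by 190 mm) begins 51 mm behind the grasp point.
Start: joints at [1.062, 0.527, 1.433, -0, 1.181, -0.178], TCP at [0.203, 0.591, 0.245] pointing down, gripper open.
Joint ranges: [-3.08, 3.08], [-0.75, 2.2], [0.22, 2.44], [-1.43, 4.57], [0, 2.65], [-2.85, 2.85]. Speed limits (rad/s): [2.79, 2.79, 3.14, 3.14, 3.14, 3.14].

INTERFACE

Orientations are given as a unit quaternion [x, y, z, w].
In Python, from rig import robot, cams gives the robot as it stands.
- The arm moves only by the tool carry_out, never from a script. Its argument "steps" is a list of rows, each a list of 3 entries, a list of its own where there are three numbers: the shift along the world's x, y, z in cm, then the turn about the world's z in degrees, then the closure, from 0 (fully open) to 1 (shut). In form: [[[dx, dy, dz], spin, fingers], ...]. A call has 1 to 10 rows; each row shifts and turns the pose as measured when the row begins; what a row does not reach is not made up. A row lasts 1/10 s, in which the tool goes at most 50 mm and 8.59 degrees, less where a joint would pass 70% of its speed; a pose out of reach is approached as far as the arm can. A call with a gripper value outside its range is refused whole. The fingers move at their own pace and stop on an object; "squeeze" is the grip in N (left out, the last holds). Time passes only in rows, so rows that do not move let the fingers close. It gives the time, the measured TCP pose, the force and the opening at its end, in the units of the state.
- robot.get_obs(): the state, without advancing time (a new reading comes with each control period).
- cams.camera(name): name is "side" or "top" or "wrist"; returns a dict with "pixels" (384x512x3 uint8, red, green, blue), "fx", "fy", "cx", "cy" (pixels), "eye" and "rotation" of the camera in the world. Camera axes: x right, y up, looking along -z (the intrinsics and any distortion apply to the point x, -y, -z); pixel columns grow to the right and rows downward; lengths in m; the calibration is good to about 2 mm. The wrist camera is an equidistant fisheye: a pixel r from the principal point sees the ray r / f radians off the axis. A picture is of the moment at which its call begins. There is no depth.
- robot.hand_in(): hands the job in, once; it reports no verdict.
The state is a dict: "time": time; "q": joint angles; "joint_velocities": joint speeds; "joint_torque": joint torques, N m; "position": TCP position; "tool_rot": TCP orientation; "ft_force": force on the tool from outside, world axes, zero at the start; "moment": the same for the moment, N m; "grip_width": finger opening in m.
Only numpy, scipy, OpenCV 4.12 (cv2) and the standard library are available. Lean on these libraries where they do the work, as an engineer would, in place of code of your own. Each camera call takes 0.05 s, during which the arm holds its last target. There are 200 camera calls.

## Working session

There is one attempt and no reset: what is moved stays moved. The work goes in short steps, Python scripts to look and compute and a tool call to move; the robot and the scene stay as the last step left them, time stands still between calls to the robot, and variables do not carry over. Pictures are saved under pics/ and viewed, about 12 in all and at most 16, crops included, and the job is handed in when it is done.

Besides the shell and the picture viewer there is one more tool, called after "Call:" as name(argument=value, ...), one argument or row to a line, values as JSON. carry_out: Moves the arm, as the interface text tells. Its arguments: {"type":"object","properties":{"steps":{"type":"array"},"squeeze":{"type":"number"}},"required":["steps"]}

```bash
mkdir -p pics; ls; python3 - <<'E'
from rig import robot,cams
import cv2
for n in("top","side"):
    c=cams.camera(n);cv2.imwrite(f"pics/{n}0.png",c["pixels"][:,:,::-1]);print(n,{k:v for k,v in c.items() if k!="pixels"})
print(robot.get_obs(),robot.tip_extent)
E
```

```text
pics
top {'fx': 472.9421376729447, 'fy': 472.9421376729447, 'cx': 255.94195632324679, 'cy': 187.49888048736446, 'eye': array([ 0.31629537, -0.05149134,  1.20880995]), 'rotation': array([-0.0551717 ,  0.04722695,  0.71564395, -0.69467938])}
side {'fx': 364.08266872684226, 'fy': 364.08266872684226, 'cx': 256.0221981031279, 'cy': 191.3572725898788, 'eye': array([ 0.05749033, -0.66769352,  0.49639523]), 'rotation': array([ 0.4634614 , -0.1377034 , -0.27305201,  0.83167536])}
{'time': 0.1, 'q': array([ 1.06149827e+00,  5.28352032e-01,  1.43376837e+00,  3.74574811e-06,
        1.18139503e+00, -1.78489196e-01]), 'joint_velocities': array([-0.00101086, -0.00124746, -0.00181362, -0.00033814,  0.00078301,
       -0.00114503]), 'joint_torque': array([-9.50474750e-04, -4.40989208e+01, -1.77151537e+01,  6.34275028e-02,
        5.33801015e-02, -4.48185403e-05]), 'position': array([0.20266674, 0.59058169, 0.2436843 ]), 'tool_rot': array([ 8.13882135e-01,  5.81029213e-01, -8.69941574e-04,  4.09235962e-04]), 'ft_force': array([ 1.14845517, -0.86518412, -0.17998434]), 'moment': array([-0.01310408, -0.0408169 , -0.01427668]), 'grip_width': 0.08691479503700239} 0.022
```

View pics/top0.png

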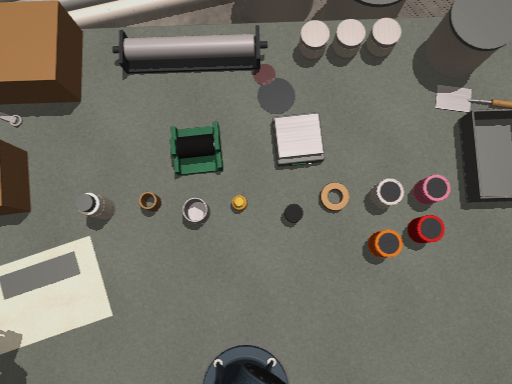

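View pics/side0.png

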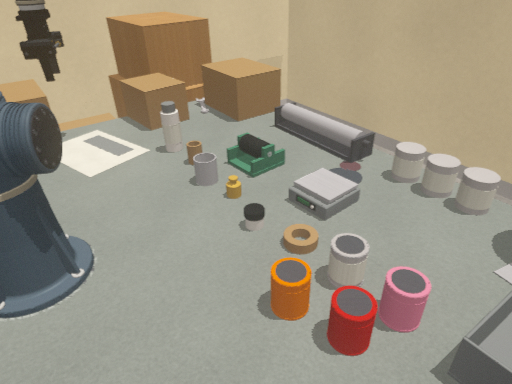

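The top view shows the cradle at (197,148), scale at (298,137), bottle at (90,203), core at (149,201), pot at (195,210), weight at (239,203), jar at (293,213) and reel at (335,197). There are four tin candidates: white-label (389,193), pink (433,189), orange (386,243) and red (428,229). The white one fits, because the text says to leave the coloured ones alone. I'll enlarge both views to confirm it and measure.

```bash
python3 - <<'E'
import cv2,numpy as np
t=cv2.imread("pics/top0.png");s=cv2.imread("pics/side0.png")
a=cv2.resize(t[110:265,70:330],(780,465),interpolation=cv2.INTER_CUBIC)
cv2.imwrite("pics/c_top.png",a)
b=cv2.resize(s[90:290,150:400],None,fx=3,fy=3,interpolation=cv2.INTER_CUBIC)
cv2.imwrite("pics/c_side.png",b)
c=np.hstack([cv2.resize(t[115:265,250:450],(800,600),interpolation=cv2.INTER_CUBIC)])
cv2.imwrite("pics/c_tin.png",c)
E
```

```text
(no output)
```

View pics/c_top.png

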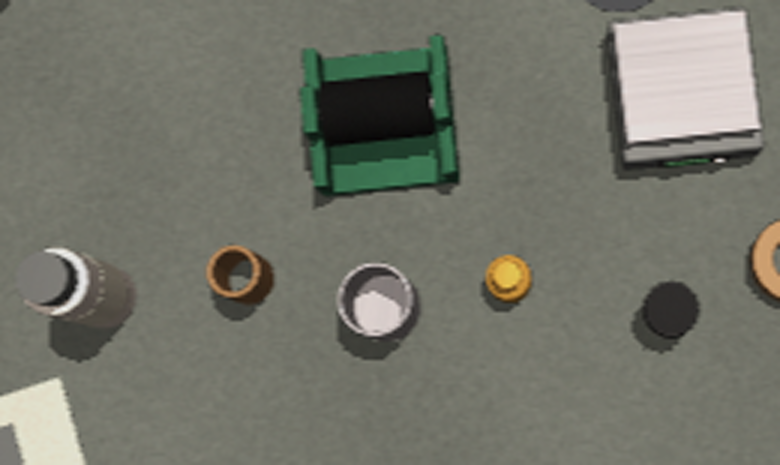

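View pics/c_side.png

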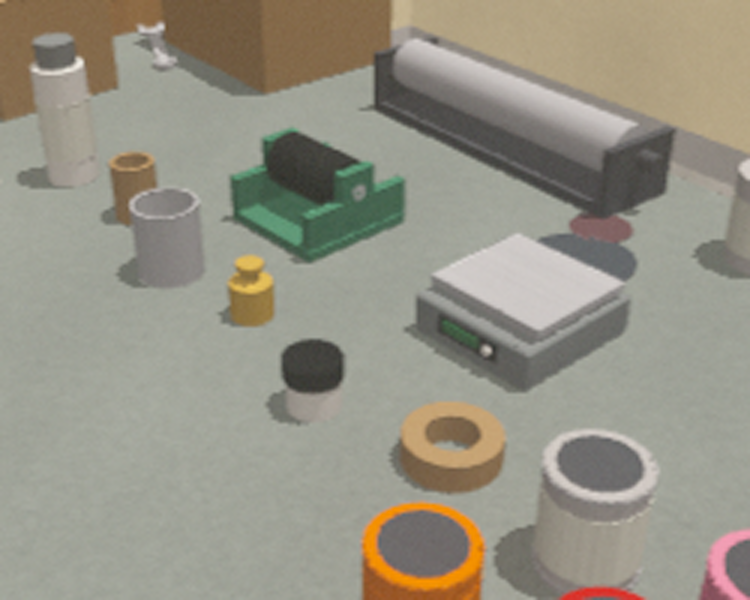

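View pics/c_tin.png

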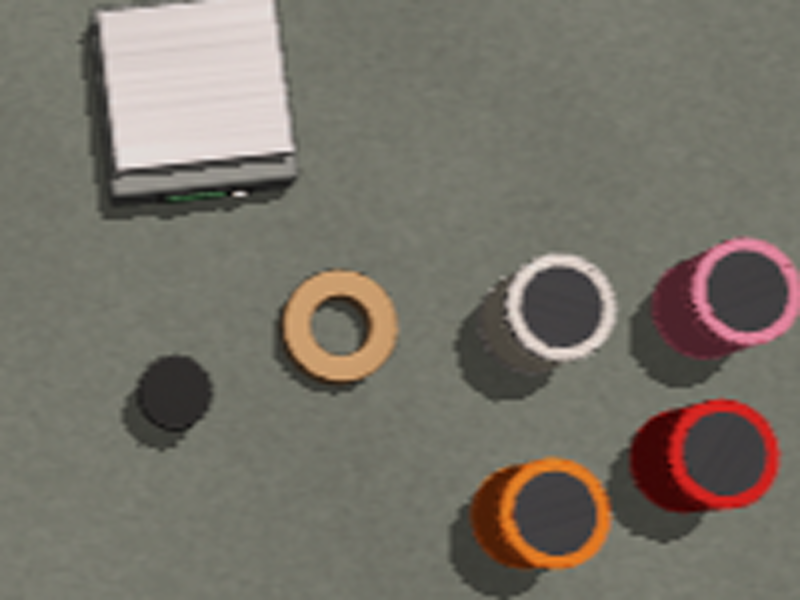

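The enlarged crops confirm the target tin. In the tin crop it is at (562,307), with a dark disc inside a bright rim and a white label. The jar is at (175,393) in the same crop, and the core, weight and reel are distinct from the targets. Next I'll triangulate.

```bash
cat > h.py <<'E'
import numpy as np
from scipy.spatial.transform import Rotation as R
from scipy.optimize import least_squares
C={"top":(472.942,255.942,187.499,[.31629537,-.05149134,1.20880995],[-.0551717,.04722695,.71564395,-.69467938]),
"side":(364.0827,256.0222,191.3573,[.05749033,-.66769352,.49639523],[.4634614,-.1377034,-.27305201,.83167536])}
def proj(n,P):
    f,cx,cy,e,q=C[n];p=R.from_quat(q).inv().apply(np.asarray(P)-e)
    p=np.atleast_2d(p);return np.c_[cx+f*p[:,0]/-p[:,2],cy-f*p[:,1]/-p[:,2]]
def tri(a,b):
    r=least_squares(lambda P:np.r_[(proj("top",P)-a)[0],(proj("side",P)-b)[0]],[.5,0,.05])
    return r.x,np.sqrt((r.fun**2).mean())
def ray(n,px,z):
    f,cx,cy,e,q=C[n];d=R.from_quat(q).apply([(px[0]-cx)/f,-(px[1]-cy)/f,-1]);return np.array(e)+d*(z-e[2])/d[2]
ct=lambda u,v:np.array([70+(u+.5)/3-.5,110+(v+.5)/3-.5])
cs=lambda u,v:np.array([150+(u+.5)/3-.5,90+(v+.5)/3-.5])
cn=lambda u,v:np.array([250+(u+.5)/4-.5,115+(v+.5)/4-.5])
E
python3 - <<'E'
from h import *
np.set_printoptions(precision=4,suppress=True)
F=dict(tin=(cn(562,307),cs(599,467),.08),jar=(ct(670,310),cs(313,358),.045),pot=(ct(375,300),cs(166,207),.07),bottle=(ct(46,278),cs(54,43),.15),
weight=(ct(507,275),cs(250,265),.052),reel=(cn(340,326),cs(453,435),.024),core=(ct(233,272),cs(133,162),.06),
p1=(ct(612,27),cs(520,236),.05),p2=(ct(745,12),cs(623,287),.05),p3=(ct(760,130),cs(541,333),.05),p4=(ct(627,143),cs(432,280),.05))
for k,(a,b,z) in F.items():
    P,e=tri(a,b);print(k,P,"res %.2f"%e,"top@z",ray("top",a,z)[:2],"side@z",ray("side",b,z)[:2])
c=np.array([ray("top",F["p%d"%i][0],.05) for i in(1,2,3,4)]);o=c.mean(0)
print("pan",o,np.linalg.norm(c-np.roll(c,-1,0),axis=1))
d=(c[0]+c[3]-c[1]-c[2])/2;yaw=np.arctan2(-d[0],d[1]);d2=(c[0]+c[1]-c[2]-c[3])/2;print("yaw deg",np.degrees([yaw,np.arctan2(d2[1],d2[0])]))
for i,u in enumerate([(320,83),(430,74),(433,134),(322,143)]):print("roller",ray("top",ct(*u),.052))
for u in [(325,193),(457,181)]:print("cr front",ray("top",ct(*u),.01))
E
```

```text
tin [ 0.4619 -0.363   0.0784] res 0.10 top@z [ 0.462  -0.3628] side@z [ 0.4601 -0.3641]
jar [ 0.4214 -0.1311  0.0433] res 0.37 top@z [ 0.4201 -0.1303] side@z [ 0.4211 -0.1335]
pot [0.4347 0.109  0.0648] res 0.38 top@z [0.433  0.1088] side@z [0.4316 0.0993]
bottle [0.4498 0.3472 0.1463] res 0.14 top@z [0.449  0.3459] side@z [0.4462 0.3363]
weight [0.4533 0.0024 0.0487] res 0.21 top@z [0.4522 0.0026] side@z [ 0.451  -0.0028]
reel [ 0.4623 -0.239   0.0217] res 0.18 top@z [ 0.4614 -0.2382] side@z [ 0.4608 -0.2412]
core [0.462  0.2264 0.0575] res 0.40 top@z [0.4605 0.2262] side@z [0.4614 0.2207]
p1 [ 0.6637 -0.0925  0.0451] res 0.73 top@z [ 0.6601 -0.0907] side@z [ 0.6599 -0.0995]
p2 [ 0.6705 -0.2036  0.0456] res 0.09 top@z [ 0.6695 -0.2032] side@z [ 0.6642 -0.208 ]
p3 [ 0.5694 -0.2122  0.0475] res 0.42 top@z [ 0.5675 -0.2108] side@z [ 0.5678 -0.2151]
p4 [ 0.5617 -0.1003  0.0431] res 0.08 top@z [ 0.56   -0.0998] side@z [ 0.5542 -0.109 ]
pan [ 0.6143 -0.1512  0.05  ] [0.1129 0.1022 0.1113 0.1005]
yaw deg [4.3296 4.7243]
roller [0.619  0.1557 0.052 ]
roller [0.6238 0.0632 0.052 ]
roller [0.5723 0.0615 0.052 ]
roller [0.5676 0.1543 0.052 ]
cr front [0.5328 0.1594 0.01  ]
cr front [0.5397 0.0456 0.01  ]
```

The triangulated heights run 1–5 mm below the text's. The cradle found from the roller, (0.596, 0.109), matches the one derived from the scale, (0.594, 0.108).

| Place | x (m) | y (m) |
|---|---|---|
| Scale (yaw 4.5°) | 0.614 | -0.151 |
| Bottle target | 0.604 | -0.022 |
| Tin target | 0.624 | -0.274 |

I'll start with the bottle, jaws along world x.

Call:
carry_out(
  steps=[
    [[2.7,-2.7,0],-8,0],
    [[2.7,-2.7,0],-8,0],
    [[2.7,-2.7,0],-8,0],
    [[2.7,-2.7,0],-8,0],
    [[2.7,-2.7,0],-8,0],
    [[2.7,-2.7,0],-8,0],
    [[2.7,-2.7,0],-8,0],
    [[2.7,-2.7,0],-8,0],
    [[2.7,-2.7,0],-4,0],
    [[0,0,0],0,0],
  ],
  squeeze=20,
)

```text
time: 1.1
position: [0.4504, 0.337, 0.2393]
tool_rot: [1.0, 0.004, -0.003, 0.0]
ft_force: [-0.3, 0.0, 0.8]
grip_width: 0.087
```

Call:
carry_out(
  steps=[
    [[-0.1,0.9,0],0,0],
    [[0,0,-4],0,0],
    [[0,0,-4],0,0],
    [[0,0,-3],0,0],
    [[0,0,-1.5],0,0],
    [[0,0,-0.4],0,0],
    [[0,0,0],0,1],
    [[0,0,0],0,1],
    [[0,0,0],0,1],
    [[0,0,0],0,1],
  ],
)

```text
time: 2.1
position: [0.4451, 0.3569, 0.109]
tool_rot: [1.0, 0.01, -0.0, -0.003]
ft_force: [0.3, 0.3, 0.8]
grip_width: 0.0628
```

The TCP is 1 cm off in y, so I'll reopen and recentre before closing.

Call:
carry_out(
  steps=[
    [[0,0,0],0,0],
    [[0,0,0],0,0],
    [[0.4,-1.0,0],0,0],
    [[0,0,0],0,0],
    [[0,0,0],0,0],
  ],
)

```text
time: 2.6
position: [0.4509, 0.3461, 0.1113]
tool_rot: [1.0, 0.01, 0.001, -0.004]
ft_force: [0.3, 1.3, -0.5]
grip_width: 0.0859
```

```bash
python3 - <<'E'
from rig import robot,cams
import cv2
o=robot.get_obs();print(o['position'],o['grip_width'])
c=cams.camera("wrist");cv2.imwrite("pics/w1.png",c["pixels"][:,:,::-1]);print({k:v for k,v in c.items() if k!="pixels"})
E
```

```text
[0.4508664  0.34611613 0.11129577] 0.08592505222942952
{'fx': 297.3186396354542, 'fy': 297.3186396354542, 'cx': 250.2928864406506, 'cy': 189.91443110937527, 'eye': array([0.44853342, 0.4122271 , 0.25201359]), 'rotation': array([-0.11998376, -0.00241615,  0.00959928,  0.9927265 ])}
```

View pics/w1.png

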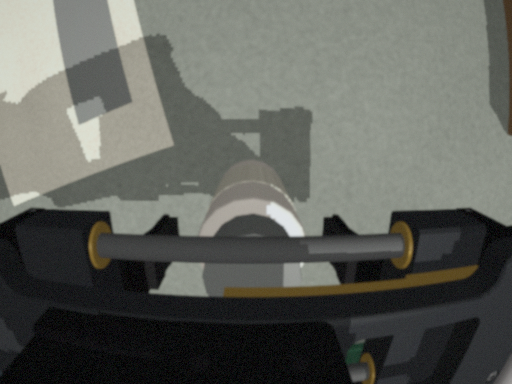

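The wrist view shows the bottle cap at about (252,250), centred between the fingers at 165 and 340, so I'll close.

Call:
carry_out(
  steps=[
    [[0,0,0],0,1],
    [[0,0,0],0,1],
    [[0,0,0],0,1],
    [[0,0,0],0,1],
    [[0,0,0],0,1],
    [[0,0,0],0,1],
    [[0,0,0],0,1],
    [[0,0,0],0,1],
    [[0,0,1],0,1],
    [[0,0,2],0,1],
  ],
)

```text
time: 3.65
position: [0.4482, 0.3449, 0.139]
tool_rot: [1.0, 0.01, -0.003, -0.002]
ft_force: [-0.1, -0.8, -2.5]
grip_width: 0.0533
```

Call:
carry_out(
  steps=[
    [[0,0,2.5],0,1],
    [[0,0,3],0,1],
    [[0,0,3],0,1],
    [[0,0,2],0,1],
    [[1,-2,0],0,1],
    [[1.5,-3,0],0,1],
    [[1.5,-3,0],0,1],
    [[1.5,-3,0],0,1],
    [[1.5,-3,0],0,1],
    [[1.5,-3,0],0,1],
  ],
)

```text
time: 4.65
position: [0.5292, 0.1729, 0.2549]
tool_rot: [1.0, 0.015, -0.003, -0.003]
ft_force: [0.0, -0.4, -2.5]
grip_width: 0.0537
```

Call:
carry_out(
  steps=[
    [[1.1,-3,0],0,1],
    [[1.1,-3,0],0,1],
    [[1.1,-3,0],0,1],
    [[1.1,-3,0],0,1],
    [[1.1,-3,0],0,1],
    [[1,-2,0],0,1],
    [[0.5,-1,0],0,1],
    [[0,0,0],0,1],
    [[0,0,0],0,1],
  ],
)

```text
time: 5.55
position: [0.5986, -0.0179, 0.2566]
tool_rot: [1.0, 0.012, -0.005, -0.004]
ft_force: [-0.8, 0.4, -1.8]
grip_width: 0.0535
```

Call:
carry_out(
  steps=[
    [[0.6,-0.4,0],0,1],
    [[0,0,-3],0,1],
    [[0,0,-3],0,1],
    [[0,0,-3],0,1],
    [[0,0,-2],0,1],
    [[0,0,-1.5],0,1],
    [[0,0,0],0,1],
    [[0,0,0],0,1],
  ],
)

```text
time: 6.35
position: [0.6057, -0.0132, 0.1302]
tool_rot: [1.0, 0.017, -0.002, -0.005]
ft_force: [0.5, 0.2, -1.1]
grip_width: 0.0536
```

Call:
carry_out(
  steps=[
    [[0,-0.9,-0.5],0,1],
    [[0,0,0],0,1],
    [[0,-0.1,-0.6],0,1],
    [[0,0,-0.4],0,1],
    [[0,0,0],0,1],
  ],
)

```text
time: 6.85
position: [0.6082, -0.0241, 0.1179]
tool_rot: [1.0, 0.018, 0.001, -0.004]
ft_force: [-0.1, 0.3, -2.3]
grip_width: 0.0534
```

Call:
carry_out(
  steps=[
    [[-0.3,0.1,-0.3],0,1],
    [[0,0,-0.2],0,1],
    [[0,0,-0.1],0,1],
    [[0,0,0],0,1],
  ],
)

```text
time: 7.25
position: [0.6048, -0.0229, 0.1115]
tool_rot: [1.0, 0.018, 0.001, -0.004]
ft_force: [0.1, -0.3, -2.6]
grip_width: 0.0535
```

Call:
carry_out(
  steps=[
    [[0,0,-0.2],0,1],
    [[0,0,0],0,1],
    [[0,0,-0.1],0,1],
    [[0,0,0],0,1],
  ],
)

```text
time: 7.65
position: [0.6062, -0.0231, 0.1109]
tool_rot: [1.0, 0.018, 0.003, -0.003]
ft_force: [0.8, -0.2, -0.6]
grip_width: 0.0536
```

The wrist force fell from -2.6 to -0.6 N, so the bottle is down. Releasing and rising.

Call:
carry_out(
  steps=[
    [[0,0,0],0,0.2],
    [[0,0,0],0,0],
    [[0,0,0],0,0],
    [[0,0,0],0,0],
    [[0,0,2],0,0],
    [[0,0,4],0,0],
    [[0,0,4],0,0],
    [[0,0,3],0,0],
    [[-1,1,1],0,0],
    [[-2,2,0],0,0],
  ],
)

```text
time: 8.65
position: [0.5765, 0.0059, 0.2539]
tool_rot: [1.0, 0.016, 0.003, -0.003]
ft_force: [-1.0, 0.4, -0.3]
grip_width: 0.0869
```

Call:
carry_out(
  steps=[
    [[-2.5,1.8,0],0,0],
    [[-2.5,1.8,0],0,0],
    [[-2.5,1.8,0],0,0],
    [[-2.5,1.8,0],0,0],
    [[-2,1.5,-1],0,0],
    [[-1,0.8,-3],0,0],
    [[0,0,-3],0,0],
    [[0,0,-3],0,0],
    [[0,0,-2],0,0],
    [[0,0,0],0,0],
  ],
)

```text
time: 9.65
position: [0.4211, 0.1123, 0.125]
tool_rot: [1.0, 0.019, -0.006, -0.005]
ft_force: [-0.6, -0.3, -0.1]
grip_width: 0.0871
```

Call:
carry_out(
  steps=[
    [[1.3,-0.3,0],0,0],
    [[0,0,0],0,0],
    [[0,0,0],0,0],
  ],
)

```text
time: 9.95
position: [0.4345, 0.1096, 0.1259]
tool_rot: [1.0, 0.019, -0.006, -0.006]
ft_force: [0.2, -0.3, -0.6]
grip_width: 0.087
```

```bash
python3 - <<'E'
from rig import robot,cams
import cv2
c=cams.camera("wrist");cv2.imwrite("pics/w2.png",c["pixels"][:,:,::-1]);print(robot.get_obs()['position'])
E
```

```text
[0.43529263 0.10948524 0.12605578]
```

View pics/w2.png

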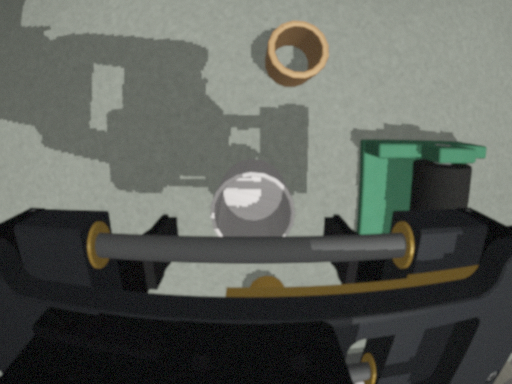

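The pot is centred between the fingers at column 252. Descending.

Call:
carry_out(
  steps=[
    [[0,0,-2],0,0],
    [[0,0,-2.5],0,0],
    [[0,0,-2],0,0],
    [[0,0,-1],0,0],
    [[0,0,0],0,0],
    [[0,0,0],0,0],
  ],
)

```text
time: 10.6
position: [0.4409, 0.1092, 0.054]
tool_rot: [1.0, 0.018, 0.003, -0.005]
ft_force: [-0.8, -0.3, 1.0]
grip_width: 0.0875
```

Call:
carry_out(
  steps=[
    [[-0.6,0,-0.6],0,0],
    [[0,0,0],0,0.5],
    [[0,0,0],0,1],
    [[0,0,0],0,1],
    [[0,0,0],0,1],
    [[0,0,0],0,1],
    [[0,0,0],0,1],
    [[0,0,0],0,1],
    [[0,0,0],0,1],
  ],
)

```text
time: 11.5
position: [0.4358, 0.1093, 0.0501]
tool_rot: [1.0, 0.019, 0.006, -0.005]
ft_force: [0.2, 0.3, 0.6]
grip_width: 0.0606
```

Call:
carry_out(
  steps=[
    [[0,0,2],0,1],
    [[0,0,4],0,1],
    [[0,0,4],0,1],
    [[0,0,4],0,1],
    [[0,0,4],0,1],
    [[0,0,2],0,1],
    [[1,-2,1],0,1],
    [[2,-3,0],0,1],
    [[2,-3,0],0,1],
    [[2,-3,0],0,1],
  ],
)

```text
time: 12.5
position: [0.4989, -0.0, 0.2674]
tool_rot: [1.0, 0.022, 0.001, -0.006]
ft_force: [0.3, 1.1, -1.8]
grip_width: 0.0608
```

Call:
carry_out(
  steps=[
    [[2,-3,0],0,1],
    [[2,-3,0],0,1],
    [[2,-3,0],0,1],
    [[1.5,-2,0],0,1],
    [[1.5,-2,0],0,1],
    [[0,0,0],0,1],
    [[0,0,0],0,1],
  ],
)

```text
time: 13.2
position: [0.5903, -0.1396, 0.2625]
tool_rot: [1.0, 0.019, -0.002, -0.007]
ft_force: [0.4, -0.9, -1.2]
grip_width: 0.0604
```

Call:
carry_out(
  steps=[
    [[1.2,-0.6,0],0,1],
    [[1.2,-0.6,-2],0,1],
    [[0,0,-3],0,1],
    [[0,0,-3],0,1],
    [[0,0,-3],0,1],
    [[0,0,-2],0,1],
    [[0,0,-1],0,1],
    [[0,0,0],0,1],
    [[0,0,0],0,1],
  ],
)

```text
time: 14.1
position: [0.6088, -0.143, 0.118]
tool_rot: [1.0, 0.022, -0.005, -0.009]
ft_force: [0.5, -1.0, -1.9]
grip_width: 0.0604
```

Call:
carry_out(
  steps=[
    [[0.5,-0.8,0],0,1],
    [[0,0,0],0,1],
    [[0,0,-0.6],0,1],
    [[0,0,-0.4],0,1],
    [[0,0,0],0,1],
  ],
)

```text
time: 14.6
position: [0.617, -0.153, 0.112]
tool_rot: [1.0, 0.022, -0.001, -0.007]
ft_force: [0.2, -0.1, -2.5]
grip_width: 0.0604
```

Call:
carry_out(
  steps=[
    [[-0.3,0.2,-0.4],0,1],
    [[0,0,-0.3],0,1],
    [[0,0,-0.2],0,1],
    [[0,0,0],0,1],
  ],
)

```text
time: 15.0
position: [0.6131, -0.1505, 0.1018]
tool_rot: [1.0, 0.022, -0.002, -0.008]
ft_force: [0.1, -0.4, -1.8]
grip_width: 0.0603
```

Call:
carry_out(
  steps=[
    [[0,0,-0.2],0,1],
    [[0,0,0],0,1],
  ],
)

```text
time: 15.2
position: [0.6136, -0.1505, 0.1004]
tool_rot: [1.0, 0.023, -0.001, -0.007]
ft_force: [-0.2, -0.5, -1.9]
grip_width: 0.0605
```

Call:
carry_out(
  steps=[
    [[0,0,-0.2],0,1],
    [[0,0,0],0,1],
  ],
)

```text
time: 15.4
position: [0.6139, -0.1507, 0.1007]
tool_rot: [1.0, 0.023, -0.001, -0.007]
ft_force: [-0.4, -0.5, -2.6]
grip_width: 0.0603
```

Call:
carry_out(
  steps=[
    [[0,0,-0.2],0,1],
    [[0,0,0],0,1],
  ],
)

```text
time: 15.6
position: [0.6144, -0.1508, 0.1004]
tool_rot: [1.0, 0.023, 0.0, -0.007]
ft_force: [1.0, 0.3, -1.9]
grip_width: 0.0603
```

Call:
carry_out(
  steps=[
    [[0,0,-0.3],0,1],
    [[0,0,-0.3],0,1],
  ],
)

```text
time: 15.8
position: [0.6144, -0.1508, 0.0996]
tool_rot: [1.0, 0.023, 0.0, -0.007]
ft_force: [-6.4, 2.3, 22.6]
grip_width: 0.0604
```

The contact force rose to 22 N, so the pot is firmly seated. Releasing.

Call:
carry_out(
  steps=[
    [[0,0,0.1],0,0.5],
    [[0,0,0],0,0],
    [[0,0,0],0,0],
    [[0,0,0],0,0],
    [[0,0,2],0,0],
    [[0,0,4],0,0],
    [[0,0,4],0,0],
    [[0,0,4],0,0],
    [[0,0,2],0,0],
    [[-2,-2,0],0,0],
  ],
)

```text
time: 16.8
position: [0.5944, -0.1689, 0.2613]
tool_rot: [1.0, 0.024, -0.002, -0.008]
ft_force: [0.7, -1.0, -1.1]
grip_width: 0.0869
```

Call:
carry_out(
  steps=[
    [[-1.8,-2.7,0],0,0],
    [[-1.8,-2.7,0],0,0],
    [[-1.8,-2.7,0],0,0],
    [[-1.8,-2.7,0],0,0],
    [[-1.8,-2.7,-1],0,0],
    [[-1.6,-2.5,-3],0,0],
    [[-0.6,-1,-3],0,0],
    [[0,0,-3],0,0],
    [[0,0,-1],0,0],
    [[0,0,0],0,0],
  ],
)

```text
time: 17.8
position: [0.4773, -0.3486, 0.1479]
tool_rot: [1.0, 0.023, 0.001, -0.006]
ft_force: [0.8, -0.6, -0.1]
grip_width: 0.0871
```

Call:
carry_out(
  steps=[
    [[-1.6,-1.4,0],0,0],
    [[0,0,0],0,0],
    [[0,0,0],0,0],
  ],
)

```text
time: 18.1
position: [0.4633, -0.3627, 0.1501]
tool_rot: [1.0, 0.024, 0.002, -0.005]
ft_force: [-0.3, 0.4, 0.0]
grip_width: 0.0867
```

```bash
python3 - <<'E'
from rig import robot,cams
import cv2
c=cams.camera("wrist");cv2.imwrite("pics/w3.png",c["pixels"][:,:,::-1])
c=cams.camera("top");cv2.imwrite("pics/t3.png",c["pixels"][:,:,::-1]);print(robot.get_obs()['position'])
E
```

```text
[ 0.46345145 -0.3627177   0.1501489 ]
```

View pics/w3.png

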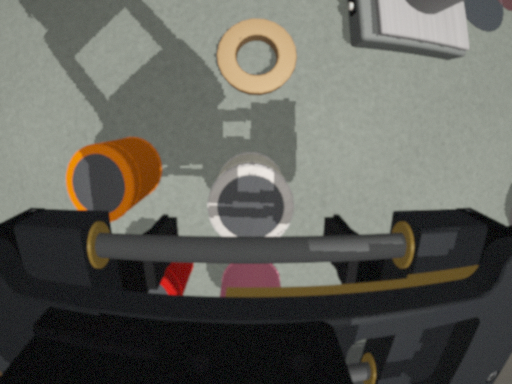

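View pics/t3.png

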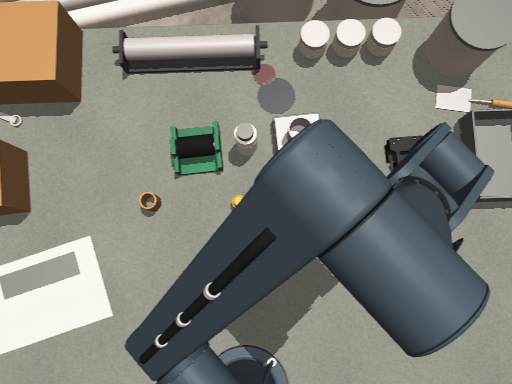

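The wrist view has the white-rim tin centred at column 250. The top view shows the bottle at (245,135) and the pot on the pan at (298,130), both upright. Descending on the tin.

Call:
carry_out(
  steps=[
    [[-0.1,-0.1,-2],0,0],
    [[0,0,-2.5],0,0],
    [[0,0,-2],0,0],
    [[0,0,-1.5],0,0],
    [[0,0,0],0,0],
    [[0,0,0],0,0],
  ],
)

```text
time: 18.8
position: [0.4683, -0.3632, 0.0731]
tool_rot: [1.0, 0.028, 0.006, -0.0]
ft_force: [0.7, 0.2, 0.5]
grip_width: 0.0868
```

Call:
carry_out(
  steps=[
    [[-0.6,0,-0.8],0,0],
    [[-0.1,0,-0.8],0,0],
    [[0,0,0],0,0.5],
    [[0,0,0],0,1],
    [[0,0,0],0,1],
    [[0,0,0],0,1],
    [[0,0,0],0,1],
    [[0,0,0],0,1],
    [[0,0,0],0,1],
  ],
  squeeze=35,
)

```text
time: 19.7
position: [0.4632, -0.3646, 0.0594]
tool_rot: [1.0, 0.028, 0.009, 0.003]
ft_force: [1.0, 0.1, -0.5]
grip_width: 0.0632
```

Call:
carry_out(
  steps=[
    [[0,0,1],0,1],
    [[0,0,3],0,1],
    [[0,0,4],0,1],
    [[0,0,3],0,1],
    [[1,0.5,1],0,1],
    [[3,1.5,0],0,1],
    [[3,1.5,0],0,1],
    [[3,1.5,0],0,1],
    [[3,1.5,0],0,1],
    [[2,1,0],0,1],
  ],
)

```text
time: 20.7
position: [0.605, -0.2812, 0.1796]
tool_rot: [1.0, 0.024, -0.002, -0.006]
ft_force: [0.1, 0.1, -6.0]
grip_width: 0.0631
```

Call:
carry_out(
  steps=[
    [[0,0,0],0,1],
    [[1,0,0],0,1],
    [[0,0,-3],0,1],
    [[0,0,-3],0,1],
    [[0,0,-2],0,1],
    [[0,0,-1],0,1],
    [[0,0,0],0,1],
    [[0,0,0],0,1],
  ],
)

```text
time: 21.5
position: [0.6146, -0.2797, 0.0849]
tool_rot: [1.0, 0.024, -0.004, -0.008]
ft_force: [-0.3, 0.0, -5.0]
grip_width: 0.0637
```

Call:
carry_out(
  steps=[
    [[0.8,0.5,0],0,1],
    [[0,0,0],0,1],
    [[0,0,-0.7],0,1],
    [[0,0,-0.6],0,1],
    [[0,0,0],0,1],
  ],
)

```text
time: 22.0
position: [0.6259, -0.2759, 0.0756]
tool_rot: [1.0, 0.024, -0.001, -0.006]
ft_force: [-0.6, -0.0, -7.0]
grip_width: 0.0634
```

Call:
carry_out(
  steps=[
    [[-0.2,0.2,-0.5],0,1],
    [[0,0,-0.4],0,1],
    [[0,0,-0.3],0,1],
    [[0,0,0],0,1],
  ],
)

```text
time: 22.4
position: [0.6232, -0.2735, 0.0621]
tool_rot: [1.0, 0.024, -0.001, -0.006]
ft_force: [0.1, 0.0, -6.5]
grip_width: 0.0635
```

Call:
carry_out(
  steps=[
    [[0,0,-0.2],0,1],
    [[0,0,-0.2],0,1],
  ],
)

```text
time: 22.6
position: [0.6234, -0.2734, 0.0595]
tool_rot: [1.0, 0.024, -0.001, -0.006]
ft_force: [-5.1, 4.6, 11.0]
grip_width: 0.0632
```

The tin has seated: force +11 N at z 0.0595, the same height as at the grasp. Releasing.

Call:
carry_out(
  steps=[
    [[0,0,0.1],0,0.5],
    [[0,0,0],0,0],
    [[0,0,0],0,0],
    [[0,0,0],0,0],
    [[0,0,2],0,0],
    [[0,0,4],0,0],
    [[0,0,4],0,0],
    [[0,0,4],0,0],
    [[-2,1,3],0,0],
    [[-2,1.5,1],0,0],
  ],
  squeeze=15,
)

```text
time: 23.6
position: [0.5877, -0.2528, 0.2505]
tool_rot: [1.0, 0.024, 0.005, -0.002]
ft_force: [-0.3, 0.7, -0.0]
grip_width: 0.0866
```

Call:
carry_out(
  steps=[
    [[-2.2,1.6,0],0,0],
    [[-2.2,1.6,0],0,0],
    [[-2.2,1.6,0],0,0],
    [[-2.2,1.6,0],0,0],
    [[-2.2,1.6,-1],0,0],
    [[-2.2,1.6,-3],0,0],
    [[-2,1.6,-3],0,0],
    [[-1,0.8,-3],0,0],
    [[0,0,-2],0,0],
    [[0,0,0],0,0],
  ],
)

```text
time: 24.6
position: [0.4233, -0.1309, 0.1414]
tool_rot: [1.0, 0.024, 0.019, 0.008]
ft_force: [0.1, -0.0, 1.5]
grip_width: 0.0867
```

Call:
carry_out(
  steps=[
    [[-0.2,0,-2],0,0],
    [[0,0,0],0,0],
    [[0,0,0],0,0],
  ],
)

```text
time: 24.9
position: [0.4245, -0.133, 0.1239]
tool_rot: [0.999, 0.024, 0.022, 0.01]
ft_force: [0.4, -0.0, -1.3]
grip_width: 0.0868
```

```bash
python3 - <<'E'
from rig import robot,cams
import cv2
c=cams.camera("wrist");cv2.imwrite("pics/w4.png",c["pixels"][:,:,::-1]);print(robot.get_obs()['position'],robot.get_obs()['tool_rot'],robot.get_obs()['q'])
E
```

```text
[ 0.42450994 -0.13295377  0.12396162] [0.99942045 0.0235889  0.02236508 0.01010586] [-0.56085706  0.495649    2.02053564  0.01433666  0.57699191 -0.61987981]
```

View pics/w4.png

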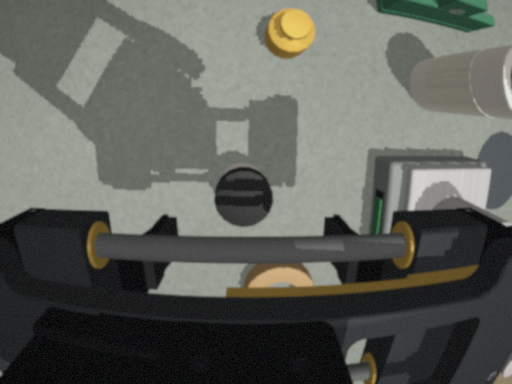

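The jar cap is at (244,197), slightly left of centre, which matches the TCP being 4 mm too far in +x. Correcting and descending.

Call:
carry_out(
  steps=[
    [[-0.4,0.2,-1],0,0],
    [[0,0,-2],0,0],
    [[0,0,-2],0,0],
    [[0,0,-1],0,0],
    [[0,0,0],0,0],
    [[0,0,0],0,0],
  ],
)

```text
time: 25.55
position: [0.4276, -0.1353, 0.0694]
tool_rot: [0.999, 0.024, 0.031, 0.016]
ft_force: [-0.5, -0.2, 0.9]
grip_width: 0.0871
```

Call:
carry_out(
  steps=[
    [[-0.7,0.4,-1],0,0],
    [[-0.1,0,-1],0,0],
    [[0,0,0],0,0],
    [[0,0,0],0,0],
  ],
)

```text
time: 25.95
position: [0.4224, -0.1329, 0.0527]
tool_rot: [0.999, 0.024, 0.034, 0.018]
ft_force: [0.7, 0.8, 0.1]
grip_width: 0.0871
```

Call:
carry_out(
  steps=[
    [[-0.3,0.2,-0.7],0,0],
    [[-0.2,0.1,-0.7],0,0],
    [[0,0,0],0,0],
    [[0,0,0],0,0],
  ],
)

```text
time: 26.35
position: [0.4182, -0.1302, 0.0392]
tool_rot: [0.999, 0.024, 0.036, 0.019]
ft_force: [-0.7, -0.7, 0.2]
grip_width: 0.0871
```

Call:
carry_out(
  steps=[
    [[0.2,0,0],0,0.5],
    [[0,0,0],0,1],
    [[0,0,0],0,1],
    [[0,0,0],0,1],
    [[0,0,0],0,1],
    [[0,0,0],0,1],
    [[0,0,0],0,1],
    [[0,0,0],0,1],
    [[0,0,0],0,1],
    [[0,0,0],0,1],
  ],
)

```text
time: 27.35
position: [0.4211, -0.1306, 0.0395]
tool_rot: [0.999, 0.024, 0.037, 0.019]
ft_force: [1.4, 0.6, 0.1]
grip_width: 0.0459
```

Call:
carry_out(
  steps=[
    [[0,0,2],0,1],
    [[0,0,3.5],0,1],
    [[0,0,4],0,1],
    [[0,0,4],0,1],
    [[0,0,3],0,1],
    [[1,-1,1],0,1],
    [[2.2,-1.8,0],0,1],
    [[2.5,-1.8,0],0,1],
    [[2.5,-1.8,0],0,1],
    [[2.5,-1.8,0],0,1],
  ],
)

```text
time: 28.35
position: [0.521, -0.2082, 0.2198]
tool_rot: [0.999, 0.025, 0.029, 0.015]
ft_force: [0.2, 0.2, -1.0]
grip_width: 0.0459
```

Call:
carry_out(
  steps=[
    [[2.5,-1.8,0],0,1],
    [[2.5,-1.8,0],0,1],
    [[2,-1.4,0],0,1],
    [[1,-0.5,0],0,1],
    [[0,0,0],0,1],
    [[0,0,0],0,1],
  ],
)

```text
time: 28.95
position: [0.6028, -0.266, 0.2148]
tool_rot: [0.999, 0.024, 0.026, 0.013]
ft_force: [-0.3, 0.0, -0.6]
grip_width: 0.0456
```

```bash
python3 - <<'E'
from rig import robot,cams
import cv2,numpy as np
s=cams.camera("side")["pixels"][:,:,::-1]
w=cams.camera("wrist")["pixels"][:,:,::-1]
a=cv2.resize(s[90:250,240:440],(500,400),interpolation=cv2.INTER_CUBIC);b=cv2.resize(w[100:340,120:400][:, :],(300,257))
b=np.vstack([b,np.zeros((143,300,3),np.uint8)])
cv2.imwrite("pics/m5.png",np.hstack([a,b]))
E
```

```text
(no output)
```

View pics/m5.png

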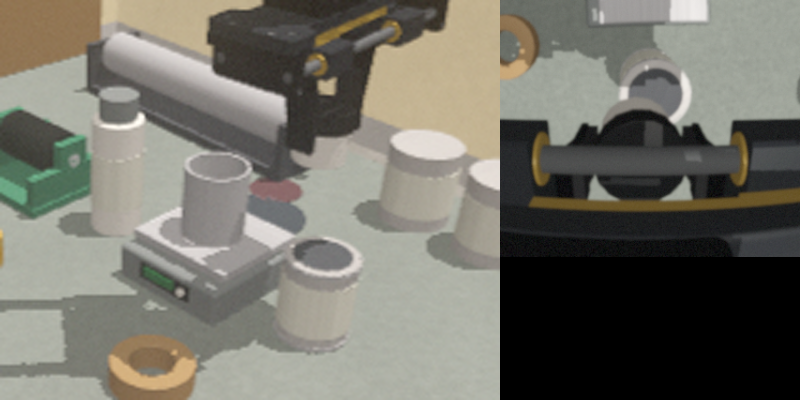

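The side crop shows the tin upright with its lid centre at (326,254), the pot on the pan with its rim at (218,167), and the bottle cap at (119,98). The jar is held in the gripper, and the tin is visible beneath it in the wrist inset. I'll check the tin position.

```bash
python3 - <<'E'
from h import *
f=lambda u,v:(240+u/2.5,90+v/2.5)
for n,u,z in(("tin",(326,254),.078),("pot",(218,167),.117),("bottle",(119,98),.147)):print(n,ray("side",f(*u),z))
print(ray("top",(298.5,129.5),.12), ray("top",(245,131),.15))
E
```

```text
tin [ 0.62813739 -0.27094187  0.078     ]
pot [ 0.61558894 -0.15122665  0.117     ]
bottle [ 0.60238425 -0.0253979   0.147     ]
[ 0.61093328 -0.1461735   0.12      ] [ 0.60325146 -0.02038538  0.15      ]
```

Call:
carry_out(
  steps=[
    [[1,-0.4,0],0,1],
    [[1,-0.3,0],0,1],
    [[0,0,-2],0,1],
    [[0,0,-2.5],0,1],
    [[0,0,-1.5],0,1],
    [[0,0,0],0,1],
    [[0,0,0],0,1],
  ],
)

```text
time: 29.75
position: [0.6274, -0.2734, 0.1564]
tool_rot: [0.999, 0.024, 0.029, 0.014]
ft_force: [1.0, -1.1, -0.4]
grip_width: 0.0458
```

Call:
carry_out(
  steps=[
    [[-0.3,0,-0.8],0,1],
    [[0,0,-0.8],0,1],
    [[0,0,-0.6],0,1],
    [[0,0,0],0,1],
    [[0,0,0],0,1],
  ],
)

```text
time: 30.25
position: [0.6259, -0.2743, 0.1356]
tool_rot: [0.999, 0.025, 0.031, 0.016]
ft_force: [-1.6, -0.2, -1.6]
grip_width: 0.0456
```

Call:
carry_out(
  steps=[
    [[-0.1,0.1,-0.5],0,1],
    [[0,0,-0.5],0,1],
    [[0,0,-0.2],0,1],
    [[0,0,0],0,1],
  ],
)

```text
time: 30.65
position: [0.625, -0.2734, 0.1231]
tool_rot: [0.999, 0.025, 0.031, 0.016]
ft_force: [0.9, 0.1, -1.6]
grip_width: 0.0457
```

Call:
carry_out(
  steps=[
    [[0,0,-0.25],0,1],
    [[0,0,-0.2],0,1],
  ],
)

```text
time: 30.85
position: [0.6255, -0.2736, 0.1195]
tool_rot: [0.999, 0.025, 0.032, 0.017]
ft_force: [-2.3, 1.7, 9.4]
grip_width: 0.0458
```

The jar touches the tin with 9 N at exactly the expected height. Releasing, lifting straight up and retreating.

Call:
carry_out(
  steps=[
    [[0,0,0.1],0,0.6],
    [[0,0,0],0,0.2],
    [[0,0,0],0,0],
    [[0,0,0],0,0],
    [[0,0,0],0,0],
    [[0,0,2],0,0],
    [[0,0,4],0,0],
    [[0,0,4],0,0],
    [[0,0,4],0,0],
    [[0,0,2],0,0],
  ],
)

```text
time: 31.85
position: [0.6226, -0.272, 0.2808]
tool_rot: [0.999, 0.024, 0.028, 0.014]
ft_force: [0.0, -0.2, 1.0]
grip_width: 0.087
```

Call:
carry_out(
  steps=[
    [[-1,-4,0],0,0],
    [[-1.5,-4.5,0],0,0],
    [[-1.5,-4.5,0],0,0],
    [[-1.5,-4.5,0],0,0],
    [[-1.5,-4.5,0],0,0],
    [[-1.5,-4.5,0],0,0],
    [[-1,-2,0],0,0],
    [[0,0,0],0,0],
  ],
)

```text
time: 32.65
position: [0.5253, -0.5656, 0.2882]
tool_rot: [0.999, 0.027, 0.034, 0.018]
ft_force: [0.4, 0.6, 0.5]
grip_width: 0.0866
```

```bash
python3 - <<'E'
from rig import robot,cams
import cv2,numpy as np
s=cams.camera("side")["pixels"][:,:,::-1]
t=cams.camera("top")["pixels"][:,:,::-1]
cv2.imwrite("pics/s6.png",s);cv2.imwrite("pics/t6.png",t);print(robot.get_obs()['position'])
a=cv2.resize(s[90:290,180:430],(400,320),interpolation=cv2.INTER_CUBIC)
b=cv2.resize(t[90:250,130:410],(700,400)[:2] if 0 else (400,229),interpolation=cv2.INTER_CUBIC);b=np.vstack([b,np.zeros((91,400,3),np.uint8)])
A=cv2.resize(s[80:280,160:410],(800,640)[:2],interpolation=cv2.INTER_CUBIC)
cv2.imwrite("pics/m6.png",cv2.resize(np.hstack([a,b]),(800,320)))
E
```

```text
[ 0.52720998 -0.56199456  0.28832332]
```

View pics/m6.png

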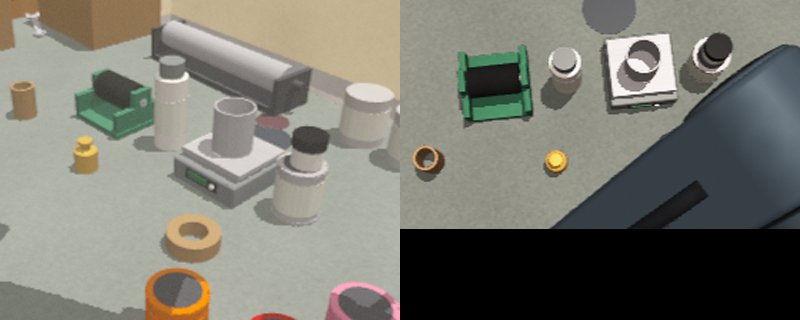

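All four stand upright in the side view: jar on tin at (309,140), pot on pan at (233,105) and bottle at (172,65). Reel, core and weight look untouched. One enlarged top crop will give me numbers.

```bash
python3 - <<'E'
import cv2
t=cv2.imread("pics/t6.png");cv2.imwrite("pics/c6.png",cv2.resize(t[105:180,225:385],(800,375),interpolation=cv2.INTER_CUBIC))
E
```

```text
(no output)
```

View pics/c6.png

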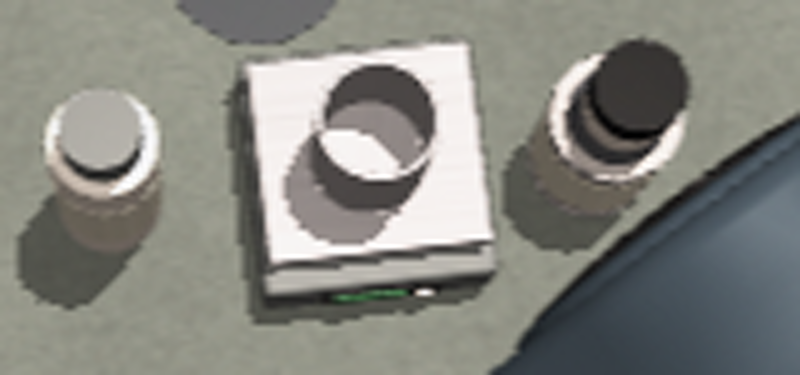

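```bash
python3 - <<'E'
from h import *
f=lambda u,v:(225+(u+.5)/5-.5,105+(v+.5)/5-.5)
p=np.mean([ray("top",f(*u),.05) for u in((245,66),(468,42),(494,240),(270,262))],0)
G=dict(pot=((379,122),.12),jar=((640,88),.125),tin=((618,117),.08),bottle=((98,130),.15))
a=np.radians(4.5);X=np.array([np.cos(a),np.sin(a)]);Y=np.array([-np.sin(a),np.cos(a)])
print("pan",p)
for n,(u,z) in G.items():
    r=ray("top",f(*u),z);d=(r-p)[:2];print(n,r.round(4),"scale frame mm",(1e3*d@X).round(1),(1e3*d@Y).round(1))
E
```

```text
pan [ 0.6157249 -0.1515083  0.05     ]
pot [ 0.612  -0.1507  0.12  ] scale frame mm -3.6 1.1
jar [ 0.6231 -0.2738  0.125 ] scale frame mm -2.2 -122.5
tin [ 0.6216 -0.2714  0.08  ] scale frame mm -3.6 -120.0
bottle [ 0.6043 -0.0186  0.15  ] scale frame mm -1.0 133.4
```

Every placing is well inside tolerance, so I'm handing in.

```bash
python3 -c "
from rig import robot
print(robot.hand_in(),robot.get_obs()['time'])"
```

```text
the job is handed in; nothing more can be done
the job is handed in; nothing more can be done
```

The job is handed in after about 33 s of robot time. I set the bottle, pot and white-label tin in place and put the jar on the tin. The hand-in itself gave no verdict.

Last checks from the top view, before handing in:

| Thing | Measured position (scale frame) | Aim | Allowed |
|---|---|---|---|
| Pot | about 4 mm from the pan centre | pan centre | 15 mm |
| Bottle | 133 mm from the scale, 1 mm off the line | 130 mm | about 146 mm from scale and from cradle, 20 mm off the line |
| Tin | 120 mm from the scale, 4 mm off the line | 123 mm | 104–142 mm, 20 mm off the line |
| Jar | about 3 mm from the tin's centre | tin's centre | 12 mm |

In the side view all four stand upright and the gripper is clear of everything. The reel, core and weight look unmoved there, but I did not re-measure them.

**Disagreements:**
- **Heights:** camera heights read about 1–5 mm (7 mm at one pan corner) below the text's figures.
- **Tin position:** the views differed by up to about 7 mm on the tin.
- **Tool drift:** the tool drifted by up to 1 cm during moves and had to be corrected before each grasp and placing. For the jar it ended tilted by about 4°.

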